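# Close up the bench chest

### The job

Close up the wooden chest on the bench using only your fingertips: push all three open drawers fully home and push the lid down until it lies shut, in any order. Push gently, without slamming: the small tin in the left drawer has to ride in standing up, so do not touch it or take it out, and leave everything else on the bench where it is.

Things in the scene. Friction and masses are not known exactly. Their poses are not given: they have to be found in the camera images.
- chest_front (a point): point fixed on the wooden bench chest: centre of the plane in which the outer faces of the three drawer fronts lie when shut, 42 mm above the bench. Axes are the chest's: x points from front to back (the way the drawers are pushed shut), y to its left end, z up. The chest is screwed down; it is 180 mm deep (from 10 to 190 mm along +x of this point), 340 mm wide (y -170 to 170) and 112 mm high without its lid. Drawer fronts are centred at y = +110, 0 and -110 mm
- drawer_left_face (a point): centre of the flat outer face of the left drawer's front (y = +110 mm in the chest), moves with the drawer, axes as the chest's. Front: light wood, 106 wide x 56 high x 10 mm thick, 14 to 70 mm above the bench, no handle. The open drawer behind it is 94 mm wide and 155 mm long, walls 4 mm, their top 56 mm above the bench
- drawer_left (a joint): how far the left drawer stands out, m: 0 = fully shut, 0.085 = stop; it slides stiffly with about 1.5 N of friction plus a drag of 6 N per m/s and stays where it is left
- drawer_middle_face (a point): centre of the flat outer face of the middle drawer's front (y = 0 in the chest), moves with the drawer, axes as the chest's. Front: light wood, 106 wide x 56 high x 10 mm thick, 14 to 70 mm above the bench, no handle. The open drawer behind it is 94 mm wide and 155 mm long, walls 4 mm, their top 56 mm above the bench
- drawer_middle (a joint): how far the middle drawer stands out, m: 0 = fully shut, 0.085 = stop; it slides stiffly with about 1.5 N of friction plus a drag of 6 N per m/s and stays where it is left
- drawer_right_face (a point): centre of the flat outer face of the right drawer's front (y = -110 mm in the chest), moves with the drawer, axes as the chest's. Front: light wood, 106 wide x 56 high x 10 mm thick, 14 to 70 mm above the bench, no handle. The open drawer behind it is 94 mm wide and 155 mm long, walls 4 mm, their top 56 mm above the bench
- drawer_right (a joint): how far the right drawer stands out, m: 0 = fully shut, 0.085 = stop; it slides stiffly with about 1.5 N of friction plus a drag of 6 N per m/s and stays where it is left
- lid_hinge (a point): on the lid's hinge line, half-way along it: at the chest's rear top edge, 112 mm above the bench, 190 mm behind chest_front. Axes turn with the lid: the lid extends along -x from here, z is square to it towards its upper (outer) face, y along the hinge
- lid_edge (a point): middle of the lid's front edge, on its upper (outer) face. The lid is a wooden board 184 mm from hinge to edge, 340 mm wide, 10 mm thick, its underside level with the hinge line
- lid (a joint): lid angle, rad: 0 = shut, lying on the chest (upper face 122 mm above the bench); grows as the front edge rises, 1.3 = stop. A stiff hinge (0.6 N m) keeps the lid where it is left; 350 g. It starts part open, sloping up towards the robot
- tin_center (a point): centre, 18 mm up, of a small round metal tin, 39 mm across and 36 mm tall, 60 g, that stands loose in the left drawer on its floor (20 mm above the bench); it rides along with the drawer and fits under the chest's tray
- glue: white glue bottle, 48 mm across, 115 mm tall, standing near the chest's left end; origin under its centre; leave alone
- varnish: small steel can, 68 mm across, 85 mm tall, standing near the chest's right end; origin under its centre; leave alone
- offcut: flat piece of light wood, 50 x 110 x 19 mm, lying on the bench in front of the chest; origin under its centre; leave alone
- screwdriver: screwdriver lying on the bench in front of the chest; its x axis runs along it, handle at -x; leave alone
- sanding_block: cork sanding block 45 x 70 x 30 mm, lying left of the chest; origin under its centre; leave alone
- mug: white mug, 80 mm across, 90 mm tall, standing right of the chest; origin under its centre; leave alone
- tin: the same tin; origin under its centre

How it is judged (in metres and radians):
At the end, for the whole second after the job is handed in: All three drawers are within 5 mm of fully shut and at rest, the lid is within 0.04 rad of shut, and the tin stands upright (within 0.3 rad) on the floor of the left drawer (value of joint each of drawer_left, drawer_middle, drawer_right below 0.005 m and value of joint lid below 0.04 rad and angle between tin_center's own z axis and vertical below 0.3 rad and x of tin_center in the frame of drawer_left_face between 0.01 and 0.17 m and height (world z) of tin_center below 0.05 m and velocity of joint each of drawer_left, drawer_middle, drawer_right above -0.02 m/s); the robot touches nothing.
It fails at once if a drawer (faster than 0.5 m/s) or the lid (faster than 4 rad/s) is slammed (velocity of joint any of drawer_left, drawer_middle, drawer_right below -0.5 m/s or velocity of joint lid below -4 rad/s).
It fails at once if the tin is lifted or tipped over (height (world z) of tin_center above 0.053 m or angle between tin_center's own z axis and vertical above 0.6 rad).
It fails at once if the fingers touch or take hold of the tin (contact force between the fingers and tin above 0.5 N).
It fails at once if the lid is lifted further open (past 1.15 rad) (value of joint lid above 1.15 rad).
It fails at once if something else on the bench is lifted or shoved more than 4 cm (distance of any of glue, varnish, offcut, screwdriver, sanding_block, mug from where it was at the start of the episode above 0.04 m).
It also fails if it takes over 67 s, if anything falls off the work surface, if the arm or the gripper's body presses on something with over 40 N, if the wrist force passes 120 N, or if a joint passes its speed limit or range.

### The arm

A 6-joint arm with a two-finger parallel gripper is mounted at the origin on the work surface. World frame = base frame: x ahead of the robot, y to its left, z up, the work surface at z = 0. Lengths are in mm, angles in rad, forces in N, time in s.
With the tool pointing down it reaches from about 250 to 725 mm from the base axis. Payload 4 kg.
Tool frame: the origin (TCP) lies at the very end of the fingers, on their centre line; the grasp point (between the pads) lies 19 mm behind it; z points along the fingers, y is the direction in which the jaws open and shut (so a half turn about z gives the same grasp; the last joint's range is limited). The gripper opens to 85 mm and grips with 20 to 120 N. Pads are 22 mm wide; open, the fingers measure 114 mm over their backs; the gripper's body (76 mm by 85 mm) begins 54 mm behind the grasp point. The pads swing forward as they close: fully open they stand 13 mm farther back than shut.
Start: joints at [-1.208, 0.241, 0.005, 1.335, 0, 1.571], TCP at [177.445, -467.454, 231.306] pointing down, gripper open.
Joint ranges: [-2.72, 2.72], [-1.05, 1.87], [-1.09, 1.28], [-1.99, 2.15], [-1.42, 1.44], [-3.14, 3.14]. Speed limits (rad/s): [2.79, 2.79, 3.14, 3.14, 3.14, 3.14].

### API

Orientations are given as a unit quaternion [x, y, z, w].
In Python, from station import monitor, eyes, close_job gives the robot as it stands.
- The arm moves only by the tool play_rows, never from a script. Its arguments are lists of equal length, an entry for each row: "grip": the closure in counts, from 0 (fully open) to 255 (shut); "travel": the shift along the tool's x, y, z in cm, a list of three; "roll": the turn about the tool's z in degrees. In form: {"grip": [grip, ...], "travel": [[x, y, z], ...], "roll": [roll, ...]}. A call has 1 to 10 rows; each row is the pose to reach, as a shift and turn from the pose commanded when the call began, along the tool's axes at that moment; what a row does not reach only later rows make up. A row lasts 1/12 s, in which the tool goes at most 41.7 mm and 7.16 degrees, less where a joint would pass 70% of its speed; a pose out of reach is approached as far as the arm can. A call with a gripper value outside its range is refused whole. The fingers move at their own pace and stop on an object; the grip force is fixed at half the most. Time passes only in rows, so rows that repeat a pose let the fingers close. It gives the time, the measured TCP pose, the force and the opening at its end, in the units of the state.
- monitor.get_state(): the state, without advancing time (a new reading comes with each control period).
- eyes.snapshot(name): name is "side" or "top" or "wrist"; returns (picture, depth): 480x640x3 uint8, blue, green, red; 480x640 float32, mm along the optical axis (not along the pixel's ray), 0 where there is no reading.
- eyes.camera_info(name): a dict with "fx", "fy", "cx", "cy" (pixels), "R" (3x3) and "t" (3): a world point X has camera coordinates R X + t; the wrist camera has in their place "hand_eye" (4x4, takes a point from camera to tool coordinates, whose origin is the TCP and whose axes are the flange's). Camera axes: x right, y down, z forward; pixel columns grow to the right and rows downward; lengths in mm; the calibration is good to about 2 mm. The wrist camera is an equidistant fisheye: a pixel r from the principal point sees the ray r / f radians off the axis. A picture is of the moment at which its call begins: read the wrist's pose just before it. camera_info takes no time and is no camera call.
- close_job(): hands the job in, once; it reports no verdict.
Trained networks look in the newest picture that a camera, given by its name, has taken for a name from the list of things; names that differ only in an ending like _2 or _b are one class to them, and where a whole thing is asked for, a point or a joint stands for the part that bears it (a point fixed in the world has none). Each returns a list of dicts, best first, with "score" (0 to 1); they miss things now and then, are a little off and sometimes report something else, mostly with a low value. They report only what shows in the picture. A call takes as long as a camera call.
- eyes.cut_out(target, camera): "region" (480x640 bool, what is visible of it) and "box" ([left, top, right, bottom] in pixels, round what is visible of it).
- eyes.place_of(target, camera): "centre" ([column, row] in pixels: a listed point, or the origin of a listed thing).
The state is a dict: "clock": time; "q": joint angles; "dq": joint speeds; "joint_torque": joint torques, N m; "ee_pos": TCP position; "ee_rot": TCP orientation; "ft_force": force on the tool from outside, world axes, zero at the start; "wrist_torque": the same for the moment, N m; "opening": finger opening in mm.
Only numpy, scipy, OpenCV 4.12 (cv2) and the standard library are available. Lean on these libraries where they do the work, as an engineer would, in place of code of your own. Each camera call takes 0.05 s, during which the arm holds its last target. There are 200 camera calls.

## Working session

There is one attempt and no reset: what is moved stays moved. The work goes in short steps, Python scripts to look and compute and a tool call to move; the robot and the scene stay as the last step left them, time stands still between calls to the robot, and variables do not carry over. Pictures are saved under pics/ and viewed, about 8 in all and at most 12, crops included, and the job is handed in when it is done.

Besides the shell and the picture viewer there is one more tool, called after ">>>" in YAML: its name, and indented under it one key for each argument. play_rows: Moves the arm, as the interface text tells. Its arguments: {"type":"object","properties":{"grip":{"type":"array"},"travel":{"type":"array"},"roll":{"type":"array"}},"required":["grip","travel","roll"]}

```bash
mkdir -p pics; cat > h.py <<'E'
import numpy as np, cv2
from station import monitor, eyes
def back(cam,u,v,d):
    c=eyes.camera_info(cam); p=np.array([(u-c['cx'])/c['fx']*d,(v-c['cy'])/c['fy']*d,d])
    return np.array(c['R']).T@(p-np.array(c['t']))
def cloud(cam,depth):
    v,u=np.mgrid[0:480,0:640]; c=eyes.camera_info(cam)
    P=np.stack([(u-c['cx'])/c['fx']*depth,(v-c['cy'])/c['fy']*depth,depth],-1)
    return (P-np.array(c['t']))@np.array(c['R'])
E
python3 - <<'E'
from h import *
s=monitor.get_state(); print(s)
for cam in('top','side'):
    p,d=eyes.snapshot(cam); cv2.imwrite(f'pics/{cam}1.png',p); C=cloud(cam,d); np.save(f'{cam}1.npy',C)
    for n in ['chest_front','drawer_left_face','drawer_middle_face','drawer_right_face','lid_edge','lid_hinge','tin_center','glue','varnish','offcut','screwdriver']:
        r=eyes.place_of(n,cam)
        for e in r[:1]:
            u,v=e['centre']; i,j=int(round(v)),int(round(u))
            print(cam,n,round(e['score'],2),np.round([u,v]),np.round(C[i,j]) if 0<=i<480 and 0<=j<640 and d[i,j]>0 else None)
E
```

```text
{'clock': 0.0, 'q': array([-1.20802406e+00,  2.41402556e-01,  3.71080437e-03,  1.33518608e+00,
       -2.80530588e-05,  1.57079345e+00]), 'dq': array([ 0.00063213,  0.00062284, -0.00062147, -0.00199123, -0.00046728,
       -0.0002493 ]), 'joint_torque': array([ 8.84389174e-04, -3.72318435e+01,  2.52407616e+01,  1.71011867e-02,
        1.83558959e-04,  2.87619528e-07]), 'ee_pos': array([ 177.20103014, -466.86928467,  230.41303277]), 'ee_rot': array([ 9.83593794e-01,  1.80394471e-01, -2.01539511e-04, -1.02114830e-03]), 'ft_force': array([ 0.17863474, -0.28452084, -0.40594188]), 'wrist_torque': array([ 0.01767793, -0.01113543,  0.01687105]), 'opening': 85.52222560262477}
top chest_front 0.69 [357. 248.] [564. -82.  26.]
top drawer_left_face 0.94 [319. 278.] [492.   3.  18.]
top drawer_middle_face 0.77 [365. 261.] [526. -96.  70.]
top drawer_right_face 0.88 [413. 258.] [ 549. -217.    2.]
top lid_edge 0.98 [354. 180.] [650. -52. 271.]
top lid_hinge 0.67 [335. 160.] [735. -21. 140.]
top tin_center 0.65 [315. 248.] [545.  16. 110.]
top glue 0.68 [257. 297.] [437. 138.  86.]
top varnish 0.77 [467. 243.] [ 572. -322.   83.]
top offcut 0.65 [325. 327.] [381. -13.  14.]
top screwdriver 0.69 [412. 310.] [ 427. -215.   -2.]
side chest_front 0.73 [354. 231.] [572. -88.  33.]
side drawer_left_face 0.92 [347. 268.] [485.  28.  56.]
side drawer_middle_face 0.86 [368. 234.] [520. -76.  66.]
side drawer_right_face 0.85 [393. 213.] [ 543. -194.   45.]
side lid_edge 0.61 [320. 135.] [ 857. -254.   92.]
side tin_center 0.67 [325. 257.] [547.  32.  47.]
side glue 0.93 [318. 322.] [433. 163.  37.]
side varnish 0.64 [417. 193.] [ 568. -321.   23.]
side offcut 0.55 [393. 303.] [371.   5.  20.]
side screwdriver 0.93 [431. 244.] [ 436. -213.    4.]
```

View pics/top1.png

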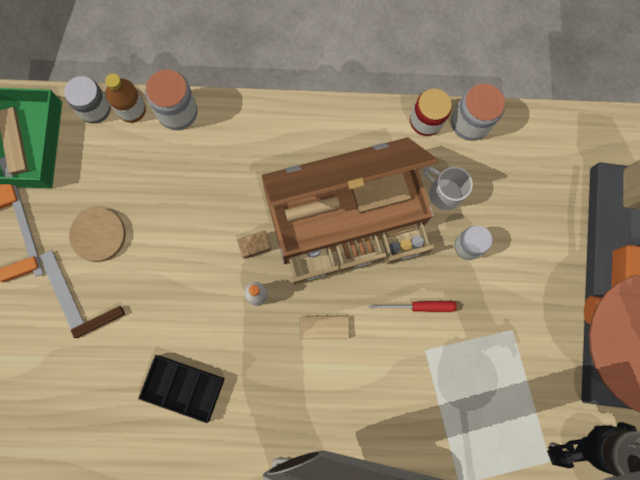

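View pics/side1.png

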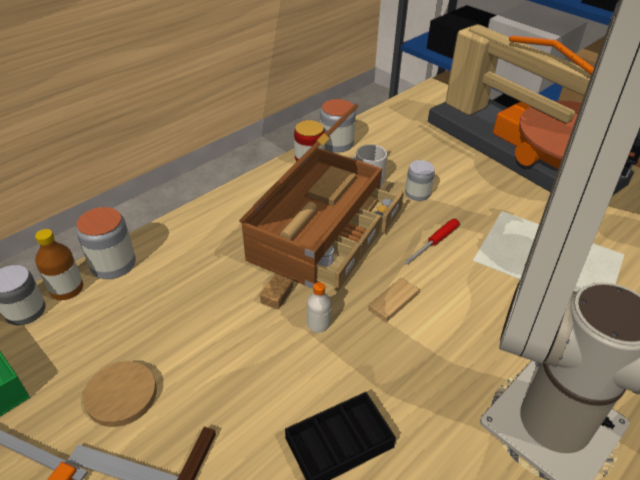

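```bash
python3 - <<'E'
from h import *
C=np.load('top1.npy'); S=np.load('side1.npy')
# lid plane from top cloud
for nm,X in(('top',C),('side',S)):
    P=X.reshape(-1,3); m=(P[:,0]>560)&(P[:,0]<900)&(abs(P[:,1]+50)<250)&(P[:,2]>135)&(P[:,2]<330)
    P=P[m]
    best=None;rng=np.random.default_rng(0)
    for k in range(300):
        a,b,c=P[rng.integers(0,len(P),3)]; n=np.cross(b-a,c-a); 
        if np.linalg.norm(n)<100: continue
        n/=np.linalg.norm(n); q=(abs((P-a)@n)<3).sum()
        if best is None or q>best[0]: best=(q,n,a)
    q,n,a=best; I=P[abs((P-a)@n)<3]; c0=I.mean(0); n=np.linalg.svd(I-c0,full_matrices=False)[2][2]; n*=np.sign(n[2])
    print(nm,len(P),q,'n',n.round(3),'tilt',np.arccos(n[2]).round(3),'az',np.degrees(np.arctan2(n[1],n[0])).round(1),c0.round())
    print(I.min(0).round(),I.max(0).round())
    h=cv2.minAreaRect(I[:,:2].astype(np.float32)); print(cv2.boxPoints(h).round())
# front faces side cloud: points with z 20..65
P=S.reshape(-1,3)
for y0,y1 in((-30,60),(-140,-50),(-240,-155)):
    m=(P[:,1]>y0)&(P[:,1]<y1)&(P[:,2]>25)&(P[:,2]<66)&(P[:,0]>440)&(P[:,0]<600);Q=P[m]
    hst,e=np.histogram(Q[:,0],bins=np.arange(440,600,8)); print(hst)
E
```

```text
top 5088 4618 n [0.773 0.238 0.588] tilt 0.942 az 17.1 [690. -40. 209.]
[ 598. -217.  135.] [791. 133. 273.]
[[ 596.  107.]
 [ 693. -218.]
 [ 793. -188.]
 [ 695.  137.]]
side 809 500 n [0.774 0.238 0.587] tilt 0.944 az 17.1 [639.  25. 242.]
[ 595. -217.  137.] [700. 136. 270.]
[[ 594.  133.]
 [ 607. -221.]
 [ 700. -217.]
 [ 688.  136.]]
[  0   0   0   0  31  79  75  56   8   2  19  40 110 120  66  31   0   0
   0]
[ 0  0  0  0  0  0  0  0 13 64 61 42 21 13 55 88 78 89 88]
[ 5  0  0  0  0  0  0  0  0  0  0 29 54 52 32 20 44 63 42]
```

Top view: the chest is yawed about 17°. The drawers are open at rows 230–280, the lid edge is at about (354,180), and the glue (257,293) and varnish (475,242) stand clear of the push lanes. Side view: the tin is in the left drawer near (327,257), and the lid is seen edge-on. Next I'll put the clouds in the chest frame.

```bash
cat >> h.py <<'E'
az=np.radians(17.1); ex=np.array([np.cos(az),np.sin(az),0]); ey=np.array([-np.sin(az),np.cos(az),0]); ez=np.array([0,0,1.])
M=np.stack([ex,ey,ez]); O=np.array([559.,-82,0])
def ch(X): return (X-O)@M.T
def st():
    s=monitor.get_state(); q=s['ee_rot']
    print('chest-frame TCP',ch(s['ee_pos']).round(1),'x-az',np.degrees(2*np.arctan2(q[1],q[0])).round(2),'F',(M@s['ft_force']).round(1),'t',round(s['clock'],2),'op',round(s['opening']))
E
python3 - <<'E'
from h import *
for n in('top','side'):
    P=ch(np.load(n+'1.npy').reshape(-1,3))
    m=(P[:,2]>100)&(P[:,2]<118)&(P[:,0]>-20)&(P[:,0]<60)&(abs(P[:,1])<160); print(n,'chest front wall top x',np.percentile(P[m,0],[5,25,50,75,95]).round())
    m=(P[:,2]>90)&(P[:,2]<118)&(P[:,0]>20)&(P[:,0]<150)&(abs(P[:,1])<220)&(abs(P[:,1])>120);print(' y ends',np.percentile(P[m,1],[2,98]).round())
    for y in(110,0,-110):
        m=(abs(P[:,1]-y)<45)&(P[:,2]>25)&(P[:,2]<75)&(P[:,0]>-110)&(P[:,0]<20); Q=P[m]
        print(y,len(Q),'x pct',np.percentile(Q[:,0],[1,5,15,30]).round(),'zmax',Q[:,2].max().round())
    m=(abs(P[:,1])<150)&(P[:,2]>240)&(P[:,2]<300)&(P[:,0]>0)&(P[:,0]<200);Q=P[m];print('lid top z',np.percentile(Q[:,2],[98]),'x',np.percentile(Q[:,0],[2,50]))
st()
E
```

```text
top chest front wall top x [15. 16. 18. 21. 23.]
 y ends [-209.  169.]
110 442 x pct [-40. -40. -39. -37.] zmax 75.0
0 674 x pct [-41. -40. -39. -33.] zmax 74.0
-110 904 x pct [-51. -50. -47. -34.] zmax 75.0
lid top z [269.16308588] x [86.57737427 97.59067692]
side chest front wall top x [16. 18. 19. 22. 25.]
 y ends [-173.  172.]
110 694 x pct [-39. -38. -37. -36.] zmax 75.0
0 662 x pct [-39. -38. -37. -36.] zmax 75.0
-110 639 x pct [-49. -48. -47. -46.] zmax 75.0
lid top z [270.36678885] x [87.88613479 93.78882036]
chest-frame TCP [-478.  -256.2  231.3] x-az 20.79 F [-0.1 -0.3  0. ] t 1.2 op 85
```

>>> play_rows:
  grip: [255, 255, 255, 255, 255, 255]
  travel:
    - [0, 0, -3]
    - [0, 0, -6]
    - [0, 0, -9]
    - [0, 0, -9]
    - [0, 0, -9]
    - [0, 0, -9]
  roll: [3.7, 3.7, 3.7, 3.7, 3.7, 3.7]

```text
clock: 1.7
ee_pos: [177.4, -467.3, 320.8]
ee_rot: [0.989, 0.149, -0.0, -0.0]
ft_force: [-0.1, -0.0, -0.2]
opening: 12.2
```

```bash
sed -i 's/559.,-82,0/562.,-81,0/' h.py; python3 -c "from h import *; st()"
```

```text
chest-frame TCP [-481.2 -256.1  320.8] x-az 17.09 F [-0.1 -0.  -0.2] t 1.7 op 12
```

>>> play_rows:
  grip: [255, 255, 255, 255, 255, 255, 255, 255, 255, 255]
  travel:
    - [2, -1, 0]
    - [5, -2.2, 0]
    - [8, -3.5, 0]
    - [11, -4.8, 0]
    - [14, -6, 0]
    - [17, -7.5, 0]
    - [20, -9, 0]
    - [23, -10.5, 0]
    - [26, -12, 0]
    - [29, -12.8, 0]
  roll: [0, 0, 0, 0, 0, 0, 0, 0, 0, 0]

```text
clock: 2.53
ee_pos: [417.0, -257.5, 319.7]
ee_rot: [0.989, 0.149, -0.001, -0.001]
ft_force: [0.3, -0.6, -1.1]
opening: 0.0
```

>>> play_rows:
  grip: [255, 255, 255, 255, 255, 255, 255, 255, 255, 255]
  travel:
    - [3, -1.2, 0]
    - [6.3, -2.6, 0]
    - [9.6, -4, 0]
    - [12.9, -5.4, 0]
    - [16.2, -6.8, 0]
    - [19.5, -8.2, 0]
    - [22.8, -9.6, 0]
    - [26, -11, 0]
    - [28.5, -12, 0]
    - [30.3, -12.8, 0]
  roll: [0, 0, 0, 0, 0, 0, 0, 0, 0, 0]

```text
clock: 3.37
ee_pos: [670.0, -46.2, 318.0]
ee_rot: [0.989, 0.15, -0.002, -0.001]
ft_force: [0.3, -1.1, -0.9]
opening: 0.2
```

```bash
python3 - <<'E'
from h import *
st(); p,d=eyes.snapshot('side'); cv2.imwrite('pics/side2.png',cv2.resize(p[80:320,180:500],None,fx=2,fy=2))
E
```

```text
chest-frame TCP [113.5   1.5 318. ] x-az 17.21 F [-0.  -1.1 -0.9] t 3.37 op 0
```

View pics/side2.png

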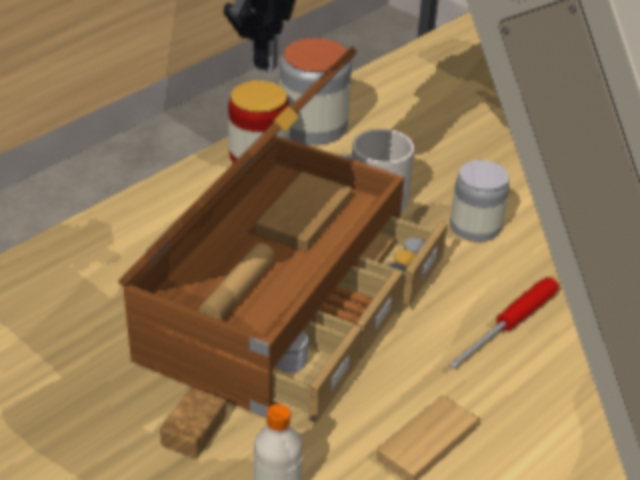

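The closed fingertips hang just behind the raised lid edge, around (263,65), clear of everything. Next I'll press the lid down along its arc.

>>> play_rows:
  grip: [255, 255, 255, 255, 255, 255, 255, 255, 255, 255]
  travel:
    - [0, 0, 2]
    - [0, 0, 4]
    - [0, 0, 6]
    - [0, 0, 7.1]
    - [-0.8, 0, 7.8]
    - [-1.7, 0, 8.4]
    - [-2.6, 0, 9.3]
    - [-3.4, 0, 10.1]
    - [-4.2, 0, 11.1]
    - [-4.8, 0, 12]
  roll: [0, 0, 0, 0, 0, 0, 0, 0, 0, 0]

```text
clock: 4.25
ee_pos: [622.5, -62.4, 199.6]
ee_rot: [0.989, 0.149, -0.0, -0.001]
ft_force: [3.4, 0.7, 1.3]
opening: -0.2
```

```bash
python3 -c "from h import *; st()"
```

```text
chest-frame TCP [ 63.3  -0.  199.6] x-az 17.09 F [ 3.4 -0.3  1.3] t 4.25 op 0
```

>>> play_rows:
  grip: [255, 255, 255, 255, 255, 255, 255, 255, 255, 255]
  travel:
    - [-0.6, 0, 1.1]
    - [-1.1, 0, 2.1]
    - [-1.5, 0, 3.2]
    - [-1.9, 0, 4.4]
    - [-2.2, 0, 5.6]
    - [-2.4, 0, 6.8]
    - [-2.4, 0, 7.4]
    - [-2.4, 0, 7.8]
    - [-2.4, 0, 8.1]
    - [-2.4, 0, 8.1]
  roll: [0, 0, 0, 0, 0, 0, 0, 0, 0, 0]

```text
clock: 5.08
ee_pos: [598.2, -69.8, 122.0]
ee_rot: [0.989, 0.148, -0.001, -0.0]
ft_force: [-8.3, -0.1, 13.6]
opening: 0.2
```

```bash
python3 -c "from h import *; st()"
```

```text
chest-frame TCP [ 37.9   0.  122. ] x-az 17.07 F [-8.   2.3 13.6] t 5.08 op 0
```

>>> play_rows:
  grip: [255, 255, 255, 255, 255, 255, 255, 255, 255, 255]
  travel:
    - [0, 0, -2]
    - [0, 0, -5]
    - [-2, 0, -6]
    - [-5, 0, -6]
    - [-8, 0, -6]
    - [-11, 0, -5]
    - [-11.8, 0, -2]
    - [-11.8, 0, 1]
    - [-11.8, 0, 4]
    - [-11.8, 0, 5.9]
  roll: [0, 0, 0, 0, 0, 0, 0, 0, 0, 0]

```text
clock: 5.92
ee_pos: [485.1, -104.1, 58.6]
ee_rot: [0.989, 0.148, -0.002, -0.001]
ft_force: [-0.9, -0.6, 0.4]
opening: 0.1
```

```bash
python3 - <<'E'
from h import *
st(); p,d=eyes.snapshot('side'); cv2.imwrite('pics/side3.png',cv2.resize(p[80:320,180:500],None,fx=2,fy=2))
E
```

```text
chest-frame TCP [-80.3   0.5  58.6] x-az 17.06 F [-1.  -0.3  0.4] t 5.92 op 0
```

View pics/side3.png

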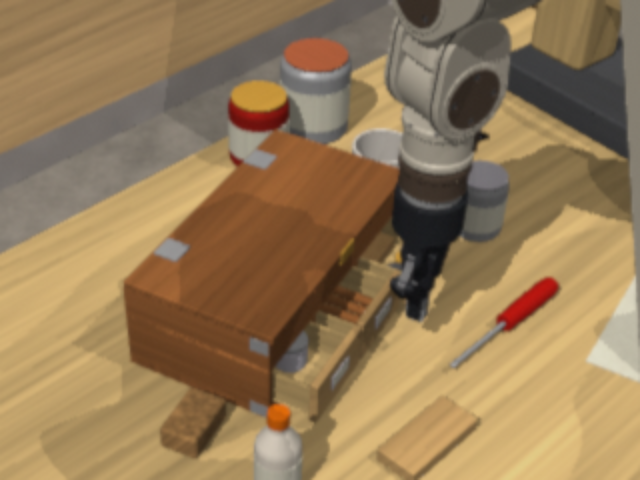

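The lid lies shut, and the fingers stand in front of the middle drawer, around (418,310). Next I'll push it in.

>>> play_rows:
  grip: [255, 255, 255, 255, 255, 255, 255, 255, 255, 255]
  travel:
    - [1, 0, 0]
    - [2, 0, 0]
    - [3, 0, 0]
    - [4, 0, 0]
    - [4.8, 0, 0]
    - [5.5, 0, 0]
    - [6.1, 0, 0]
    - [6.5, 0, 0]
    - [6.8, 0, 0]
    - [6.8, 0, 0]
  roll: [0, 0, 0, 0, 0, 0, 0, 0, 0, 0]

```text
clock: 6.8
ee_pos: [553.3, -84.0, 61.4]
ee_rot: [0.989, 0.149, 0.001, -0.0]
ft_force: [-0.0, -0.8, -0.3]
opening: 0.0
```

```bash
python3 -c "from h import *; st()"
```

```text
chest-frame TCP [-9.2 -0.3 61.4] x-az 17.11 F [-0.3 -0.8 -0.3] t 6.8 op 0
```

>>> play_rows:
  grip: [255, 255, 255, 255, 255]
  travel:
    - [0.2, 0, 0]
    - [0.4, 0, 0]
    - [0.6, 0, 0]
    - [0.8, 0, 0]
    - [0.8, 0, 0]
  roll: [0, 0, 0, 0, 0]

```text
clock: 7.22
ee_pos: [555.8, -83.1, 61.1]
ee_rot: [0.989, 0.148, -0.004, 0.001]
ft_force: [-10.4, -3.4, 8.3]
opening: -0.1
```

```bash
python3 -c "from h import *; st()"
```

```text
chest-frame TCP [-6.6 -0.2 61.1] x-az 17.02 F [-10.9  -0.2   8.3] t 7.22 op 0
```

>>> play_rows:
  grip: [255, 255, 255, 255, 255, 255, 255, 255, 255, 255]
  travel:
    - [-1, 0, 0]
    - [-4, 0, 0]
    - [-7, 0, 0]
    - [-8.2, 0, 0]
    - [-8.2, 3, 0]
    - [-8.2, 6, 0]
    - [-8.2, 9, 0]
    - [-8.2, 11, 0]
    - [-8.2, 11, 0]
    - [-7.2, 11, 0]
  roll: [0, 0, 0, 0, 0, 0, 0, 0, 0, 0]

```text
clock: 8.05
ee_pos: [522.5, -209.4, 61.0]
ee_rot: [0.989, 0.147, -0.001, -0.0]
ft_force: [-0.3, 0.7, 0.5]
opening: -0.2
```

>>> play_rows:
  grip: [255, 255, 255, 255, 255, 255, 255, 255, 255, 255]
  travel:
    - [1, 0, 0]
    - [2, 0, 0]
    - [3, 0, 0]
    - [4, 0, 0]
    - [4.8, 0, 0]
    - [5.5, 0, 0]
    - [6.1, 0, 0]
    - [6.5, 0, 0]
    - [6.9, 0, 0]
    - [7.2, 0, 0]
  roll: [0, 0, 0, 0, 0, 0, 0, 0, 0, 0]

```text
clock: 8.88
ee_pos: [588.1, -187.6, 61.0]
ee_rot: [0.989, 0.148, -0.005, 0.0]
ft_force: [-17.0, -3.7, 12.1]
opening: -0.0
```

```bash
python3 - <<'E'
from h import *
st(); p,d=eyes.snapshot('side'); cv2.imwrite('pics/side4.png',cv2.resize(p[80:320,180:500],None,fx=2,fy=2))
E
```

```text
chest-frame TCP [  -6.4 -109.6   61. ] x-az 17.03 F [-17.3   1.5  12.1] t 8.88 op 0
```

View pics/side4.png

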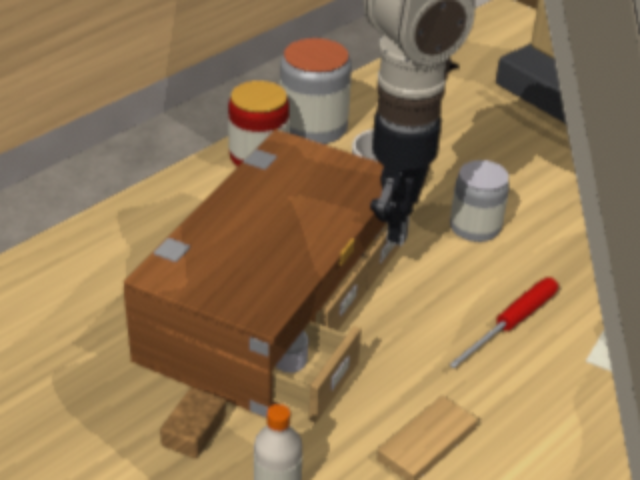

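The right and middle fronts are home, and the tin still stands in the left drawer near (292,348). Next I'll push the left drawer, more slowly.

>>> play_rows:
  grip: [255, 255, 255, 255, 255, 255, 255, 255, 255, 255]
  travel:
    - [-1.5, 0, 0]
    - [-4.5, 0, 0]
    - [-7.5, -1, 0]
    - [-8, -4.5, 0]
    - [-8, -8, 0]
    - [-8, -11.5, 0]
    - [-8, -15, 0]
    - [-8, -18.5, 0]
    - [-8, -21, 0]
    - [-8, -22, 0]
  roll: [0, 0, 0, 0, 0, 0, 0, 0, 0, 0]

```text
clock: 9.77
ee_pos: [450.6, 2.4, 61.7]
ee_rot: [0.989, 0.15, 0.0, -0.001]
ft_force: [0.9, -0.3, 0.7]
opening: 0.2
```

>>> play_rows:
  grip: [255, 255, 255, 255, 255, 255, 255, 255, 255, 255]
  travel:
    - [0.6, 0, 0]
    - [1.2, 0, 0]
    - [1.8, 0, 0]
    - [2.3, 0, 0]
    - [2.7, 0, 0]
    - [3.1, 0, 0]
    - [3.6, 0, 0]
    - [4.1, 0, 0]
    - [4.6, 0, 0]
    - [5.1, 0, 0]
  roll: [0, 0, 0, 0, 0, 0, 0, 0, 0, 0]

```text
clock: 10.6
ee_pos: [500.0, 14.3, 61.0]
ee_rot: [0.989, 0.148, -0.001, 0.0]
ft_force: [-1.7, -1.6, -0.3]
opening: -0.1
```

```bash
python3 -c "from h import *; st()"
```

```text
chest-frame TCP [-31.2 109.3  61. ] x-az 17.06 F [-2.1 -1.1 -0.3] t 10.6 op 0
```

>>> play_rows:
  grip: [255, 255, 255, 255, 255, 255, 255, 255, 255, 255]
  travel:
    - [0.5, 0, 0]
    - [1, 0, 0]
    - [1.4, 0, 0]
    - [1.8, 0, 0]
    - [2.1, 0, 0]
    - [2.4, 0, 0]
    - [2.6, 0, 0]
    - [2.8, 0, 0]
    - [3, 0, 0]
    - [3, 0, 0]
  roll: [0, 0, 0, 0, 0, 0, 0, 0, 0, 0]

```text
clock: 11.43
ee_pos: [523.4, 22.0, 61.0]
ee_rot: [0.989, 0.148, -0.005, 0.001]
ft_force: [-13.9, -5.4, 11.4]
opening: 0.2
```

```bash
python3 -c "from h import *; st()"
```

```text
chest-frame TCP [ -6.6 109.8  61. ] x-az 17.04 F [-14.9  -1.1  11.4] t 11.43 op 0
```

Home against the stop. Next I'll back off, rise and check.

>>> play_rows:
  grip: [255, 255, 255, 255, 255, 255, 255, 255, 255, 255]
  travel:
    - [-1, 0, 0]
    - [-3, 0, 0]
    - [-6, 0, 0]
    - [-8, 0, -2]
    - [-9, 0, -5]
    - [-10, 0, -8]
    - [-13, 0, -11]
    - [-16, 2, -13]
    - [-18, 4, -13]
    - [-18, 4, -13]
  roll: [0, 0, 0, 0, 0, 0, 0, 0, 0, 0]

```text
clock: 12.27
ee_pos: [368.1, -70.2, 193.7]
ee_rot: [0.989, 0.147, 0.003, 0.001]
ft_force: [-0.3, -0.1, -0.6]
opening: -0.3
```

```bash
python3 - <<'E'
from h import *
st(); p,d=eyes.snapshot('side'); cv2.imwrite('pics/side5.png',cv2.resize(p[80:320,180:500],None,fx=2,fy=2))
P=ch(cloud('side',d).reshape(-1,3))
for y in(110,0,-110):
    Q=P[(abs(P[:,1]-y)<40)&(P[:,2]>25)&(P[:,2]<62)&(P[:,0]>-110)&(P[:,0]<20)]; print(y,len(Q),np.percentile(Q[:,0],[5,30,50,80]).round(1))
Q=P[(abs(P[:,1])<150)&(P[:,0]>20)&(P[:,0]<170)&(P[:,2]>105)]; A=np.c_[Q[:,:2],np.ones(len(Q))]; print('lid plane',np.linalg.lstsq(A,Q[:,2],rcond=None)[0].round(3),np.median(Q[:,2]))
E
```

```text
chest-frame TCP [-182.2   67.4  193.7] x-az 16.87 F [-0.3  0.  -0.6] t 12.27 op 0
110 190 [2.3 3.7 4.3 4.9]
0 158 [2.4 3.5 4.1 4.9]
-110 140 [2.5 3.8 4.3 5. ]
lid plane [ 2.00000e-03 -0.00000e+00  1.22898e+02] 123.06546057607936
```

View pics/side5.png

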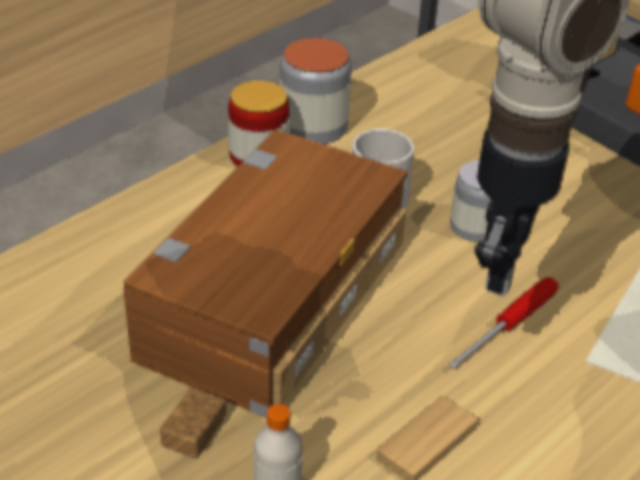

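The picture shows the three fronts flush along a line from (295,365) to (390,245), the lid flat, and the other bench items in place.

```bash
python3 -c "from station import close_job; print(close_job())"
```

```text
the job is handed in; nothing more can be done
None
```

I shut the chest with closed fingertips, pressing the lid down along its arc first, then pushing in the middle, right and left drawers gently. I handed the job in at about 12.3 s; no verdict was reported.

- **Lid:** the last side-camera cloud shows it flat (slope about 0.002) at 123 mm, against 122 mm when shut.
- **Drawers:** all three fronts lie in one plane to within 0.2 mm. Each push ended against a hard stop at the same depth (−6.4 to −6.6 mm, 11–17 N). That plane reads about 4 mm behind my rough estimate of the chest's position. I put that down to the estimate, because the three fronts and stops agree.
- **Middle drawer:** the first push ended with almost no force, so I pushed about 3 mm further until it met its stop.
- **Other items:** nothing on the bench looks moved in the last picture, and the arm is clear of everything.
- **Tin (not confirmed):** it cannot be seen inside the closed chest. It was upright in the last picture before its drawer went in, and that push was slow, about 0.07 m/s at most.

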